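# Make up two science-lesson kits

### The arm

A 7-joint arm with a two-finger parallel gripper is mounted at the origin on the work surface. World frame = base frame: x ahead of the robot, y to its left, z up, the work surface at z = 0. Lengths are in m, angles in rad, forces in N, time in s.
With the tool pointing down it reaches from about 0.425 to 0.925 m from the base axis. Payload 6.8 kg.
Tool frame: the origin (TCP) lies midway between the tips of the shut fingers; the grasp point (between the pads) lies 19 mm behind it; z points along the fingers, y is the direction in which the jaws open and shut (so a half turn about z gives the same grasp; the last joint's range is limited). The gripper opens to 85 mm and grips with 20 to 120 N. Pads are 22 mm wide; open, the fingers measure 114 mm over their backs; the gripper's body (76 mm by 85 mm) begins 54 mm behind the grasp point. The pads swing forward as they close: fully open they stand 13 mm farther back than shut.
Start: joints at [1.24, 0.477, 0.022, 1.555, -0.011, 1.109, -0.083], TCP at [0.149, -0.658, 0.231] pointing down, gripper open.
Joint ranges: [-2.96, 2.96], [-0.34, 2.1], [-1.41, 1.46], [0.24, 2.44], [-1.37, 4.51], [0.17, 1.92], [-2.96, 2.96]. Speed limits (rad/s): [2.39, 2.39, 3.14, 3.14, 3.14, 3.14, 3.14].

### API

Orientations are given as a rotation vector (axis times angle).
In Python, from bench import r gives the robot as it stands. The module is installed in compiled form; this text tells all that it offers.
- The arm moves only by the tool apply_moves, never from a script. Its argument "plan" is a list that holds one entry, the list of rows, each a list of 7 numbers: the turn, a rotation vector about the tool's x, y, z scaled (see below), then the shift along the tool's x, y, z scaled (see below), then the closure, from -1 (fully open) to 1 (shut). In form: [[[wx, wy, wz, tx, ty, tz, grip], ...]]. A call has 1 to 12 rows; each row is the pose to reach, as a shift and turn from the pose commanded when the call began, along the tool's axes at that moment, turning the shorter way round; what a row does not reach only later rows make up. The controller multiplies each number of a shift by 0.4 m and each number of a turn by 180 degrees. A row lasts 1/12 s, in which the tool goes at most 41.7 mm and 7.16 degrees, less where a joint would pass 70% of its speed; a pose out of reach is approached as far as the arm can. A call with a number of a shift or a turn outside -1 to 1 is refused whole. A call with a gripper value outside its range is refused whole. The fingers move at their own pace and stop on an object; "force" is the grip in N (left out, the last holds). Time passes only in rows, so rows that repeat a pose let the fingers close. It gives the time, the measured TCP pose, the force and the opening at its end, in the units of the state.
- r.get_obs(): the state, without advancing time (a new reading comes with each control period).
- r.grab_frame(name): name is "scene" or "top" or "wrist"; returns a dict with "pixels" (480x640x3 uint8, blue, green, red), "fx", "fy", "cx", "cy" (pixels), "pose" (4x4, takes a point from camera to world coordinates). Camera axes: x right, y up, looking along -z (the intrinsics and any distortion apply to the point x, -y, -z); pixel columns grow to the right and rows downward; lengths in m; the calibration is good to about 2 mm. The wrist camera is an equidistant fisheye: a pixel r from the principal point sees the ray r / f radians off the axis. A picture is of the moment at which its call begins. There is no depth.
- r.hand_in(): hands the job in, once; it reports no verdict.
The state is a dict: "clock": time; "joints": joint angles; "qvel": joint speeds; "tau": joint torques, N m; "tcp_pos": TCP position; "orientation": TCP orientation; "contact_force": force on the tool from outside, world axes, zero at the start; "moment": the same for the moment, N m; "grip_width": finger opening in m.
Only numpy, scipy, OpenCV 4.12 (cv2) and the standard library are available. Lean on these libraries where they do the work, as an engineer would, in place of code of your own. Each camera call takes 0.05 s, during which the arm holds its last target. There are 200 camera calls.

### The job

Make up the two kits for the science lesson: the long three-place tray gets the large flask, the brass weight and the amber bottle, with the weight in the middle place; the short two-place tray gets the small flask and the squat jar. One thing to a place, each standing upright on the tray's floor, set down gently and not dropped. The slim vial belongs to neither kit: leave it standing where it is.

Things in the scene. Friction and masses are not known exactly. Their poses are not given: they have to be found in the camera images.
- flask_large_mid (a point): Large conical flask of clear glass with a red-brown rubber stopper; 104 mm tall overall. Foot 58 mm across, narrowing from 7 mm to a 23 mm neck at 62 mm; the stopper, 27 mm across, is the top 22 mm and is fast in the neck: a good grip. About 0.13 kg. The point lies on its upright axis, half-way up, z along the axis. It stands loose and upright on the table at the start.
- flask_small_mid (a point): Small conical flask, the same form as the large one; 76 mm tall overall. Foot 44 mm across, neck 19 mm from 42 mm up; the stopper, 23 mm across, is the top 20 mm, fast: a good grip. About 0.07 kg. The point lies on its upright axis, half-way up, z along the axis. It stands loose and upright on the table at the start.
- bottle_mid (a point): Amber glass bottle with a white screw cap; 98 mm tall. Body 42 mm across up to 60 mm, then a shoulder; the cap, 28 mm across, is the top 22 mm, fast: a good grip. About 0.12 kg. The point lies on its upright axis, half-way up, z along the axis. It stands loose and upright on the table at the start.
- jar_mid (a point): Squat clear glass jar with a flat metal lid; 72 mm tall, glass 52 mm across; the lid, 54 mm across, is the top 16 mm, fast: grip it over lid and glass. About 0.15 kg. The point lies on its upright axis, half-way up, z along the axis. It stands loose and upright on the table at the start.
- weight_mid (a point): Brass balance weight with a knob; 80 mm tall. Body 40 mm across up to 46 mm, a thin 12 mm neck, and a knob 24 mm across as the top 20 mm: a good grip. About 0.4 kg. The point lies on its upright axis, half-way up, z along the axis. It stands loose and upright on the table at the start.
- vial_mid (a point): Slim clear vial with a white cap, 58 mm tall, 24 mm across; belongs to no kit and stays where it stands. The point lies on its upright axis, half-way up, z along the axis. It stands loose and upright on the table at the start.
- tray_long: Long kit tray of grey plastic, fixed to the table, 256 x 88 x 18 mm, with three equal square places in a row along its x axis, centred at x = -84, 0 and +84 mm, y = 0. Each place is 80 x 80 mm inside; walls and dividers 4 mm thick, 18 mm high over the table; floor 4 mm over the table. Origin: centre of the underside; z up. Which end is which does not matter.
- tray_short: Short kit tray, as the long one but 172 x 88 x 18 mm with two places, centred at x = -42 and +42 mm, y = 0. Each 80 x 80 mm inside, walls and dividers 4 mm thick and 18 mm high, floor 4 mm over the table. Fixed. Origin: centre of the underside; z up.

How it is judged:
At the end, for the whole second after the job is handed in: Weight in the middle place of the long tray, large flask and amber bottle one in each end place; small flask and jar one in each place of the short tray. Each on its place's floor (height within 4 mm, within 32 mm of its centre in x and y), upright within 0.12 rad, released, at rest (y of flask_large_mid in the frame of tray_long between -0.032 and 0.032 m and z of flask_large_mid in the frame of tray_long between 0.052 and 0.06 m and (x of flask_large_mid in the frame of tray_long between -0.116 and -0.052 m or x of flask_large_mid in the frame of tray_long between 0.052 and 0.116 m) and angle between each of flask_large_mid, bottle_mid, weight_mid, flask_small_mid, jar_mid's own z axis and vertical below 0.12 rad and linear speed of each of flask_large, bottle, weight, flask_small, jar below 0.02 m/s and y of bottle_mid in the frame of tray_long between -0.032 and 0.032 m and z of bottle_mid in the frame of tray_long between 0.049 and 0.057 m and (x of bottle_mid in the frame of tray_long between -0.116 and -0.052 m or x of bottle_mid in the frame of tray_long between 0.052 and 0.116 m) and y of weight_mid in the frame of tray_long between -0.032 and 0.032 m and z of weight_mid in the frame of tray_long between 0.04 and 0.048 m and x of weight_mid in the frame of tray_long between -0.032 and 0.032 m and horizontal distance between flask_large_mid and bottle_mid above 0.1 m and y of flask_small_mid in the frame of tray_short between -0.032 and 0.032 m and z of flask_small_mid in the frame of tray_short between 0.038 and 0.046 m and (x of flask_small_mid in the frame of tray_short between -0.074 and -0.01 m or x of flask_small_mid in the frame of tray_short between 0.01 and 0.074 m) and y of jar_mid in the frame of tray_short between -0.032 and 0.032 m and z of jar_mid in the frame of tray_short between 0.036 and 0.044 m and (x of jar_mid in the frame of tray_short between -0.074 and -0.01 m or x of jar_mid in the frame of tray_short between 0.01 and 0.074 m) and horizontal distance between flask_small_mid and jar_mid above 0.055 m); the robot touches nothing.
It fails at once if the vial is moved more than 30 mm or tipped over (distance of vial_mid from where it was at the start of the episode above 0.03 m or angle between vial_mid's own z axis and vertical above 0.4 rad).
It fails at once if a kit's thing is dropped: it moves faster than 0.6 m/s (as after a fall of 20 mm) within 12 mm of standing height ((height (world z) of flask_large_mid below 0.068 m and linear speed of flask_large above 0.6 m/s) or (height (world z) of flask_small_mid below 0.054 m and linear speed of flask_small above 0.6 m/s) or (height (world z) of bottle_mid below 0.065 m and linear speed of bottle above 0.6 m/s) or (height (world z) of jar_mid below 0.052 m and linear speed of jar above 0.6 m/s) or (height (world z) of weight_mid below 0.056 m and linear speed of weight above 0.6 m/s)).
It also fails if it takes over 144 s, if anything falls off the work surface, if the arm or the gripper's body presses on something with over 40 N, if the wrist force passes 120 N, or if a joint passes its speed limit or range.

## Working session

There is one attempt and no reset: what is moved stays moved. The work goes in short steps, Python scripts to look and compute and a tool call to move; the robot and the scene stay as the last step left them, time stands still between calls to the robot, and variables do not carry over. Pictures are saved under pics/ and viewed, on a budget of 14 in all, crops included, one or two more only if the job needs it, and the job is handed in when it is done.

Besides the shell and the picture viewer there is one more tool, called by a JSON object that holds its "api" and its "payload", one argument or row to a line. apply_moves: Moves the arm, as the interface text tells. Its arguments: {"type":"object","properties":{"plan":{"type":"array","items":{"type":"array","items":{"type":"array","items":{"type":"number","minimum":-1,"maximum":1}}}},"force":{"type":"number"}},"required":["plan"]}

```bash
mkdir -p pics; python3 - <<'E'
from bench import r
import cv2,numpy as np,pickle
np.set_printoptions(precision=4,suppress=True)
o=r.get_obs()
for k,v in o.items(): print(k,v)
for n in("scene","top"):
    f=r.grab_frame(n); cv2.imwrite(f"pics/{n}0.png",f["pixels"]); pickle.dump(f,open(f"pics/{n}0.pkl","wb"))
    print(n,[f[k] for k in("fx","fy","cx","cy")],f.keys()); print(f["pose"])
E
```

```text
clock 0.0
joints [ 1.2399  0.4778  0.0224  1.5564 -0.0115  1.1093 -0.0831]
qvel [ 0.0006 -0.0003 -0.      0.0013  0.0008 -0.0006 -0.0004]
tau [  0.0003 -59.645    1.6075 -28.1195   0.0124   0.0093   0.    ]
tcp_pos [ 0.149  -0.6578  0.2303]
orientation [-3.1203 -0.349   0.0006]
contact_force [-0.1696 -0.0912 -0.5722]
moment [0.0338 0.0034 0.0251]
grip_width 0.08507521130210546
scene [447.13774223123215, 447.13774223123215, 314.95562986345453, 242.25638783943413] dict_keys(['pixels', 'fx', 'fy', 'cx', 'cy', 'pose'])
[[-0.875  -0.3167  0.3661  0.8637]
 [ 0.4838 -0.5957  0.6412  0.6305]
 [ 0.0151  0.7382  0.6744  0.7202]
 [ 0.      0.      0.      1.    ]]
top [583.0345744997612, 583.0345744997612, 321.53277131698536, 248.53370872988327] dict_keys(['pixels', 'fx', 'fy', 'cx', 'cy', 'pose'])
[[ 0.0017  0.996  -0.0896  0.4164]
 [-1.      0.0016 -0.0011  0.0149]
 [-0.0009  0.0896  0.996   1.1722]
 [ 0.      0.      0.      1.    ]]
```

View pics/top0.png

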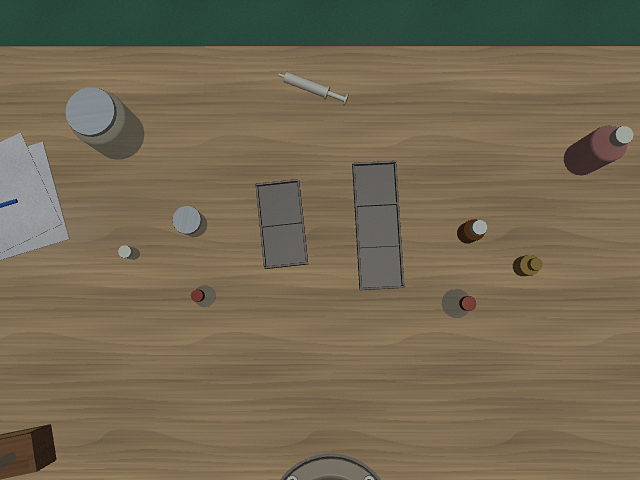

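View pics/scene0.png

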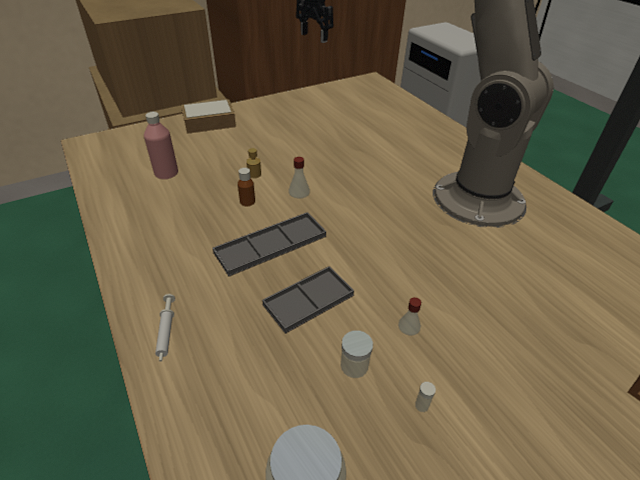

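Top view: the small flask's stopper is at (197,295), jar lid (186,220), vial (125,252), large flask's stopper (468,303), bottle cap (480,228), weight knob (535,264). The short tray is centred near (282,224) and the long one near (378,226). The scene view shows the same layout.

```bash
cat > h.py <<'E'
import numpy as np,cv2,pickle
np.set_printoptions(precision=4,suppress=True)
def ray(f,p,z):
    d=f["pose"][:3,:3]@np.array([(p[0]-f["cx"])/f["fx"],-(p[1]-f["cy"])/f["fy"],-1]);o=f["pose"][:3,3]
    return o+d*(z-o[2])/d[2]
def proj(f,P):
    q=f["pose"][:3,:3].T@(np.asarray(P)-f["pose"][:3,3]);return np.array([f["cx"]+f["fx"]*q[0]/-q[2],f["cy"]-f["fy"]*q[1]/-q[2]])
def blob(m,p):
    n,l,s,c=cv2.connectedComponentsWithStats(m.astype(np.uint8))
    ok=[i for i in range(1,n) if s[i,4]>25]
    if not ok:return None
    i=min(ok,key=lambda i:np.hypot(*(c[i]-p)));return c[i],s[i]
def masks(im):
    h=cv2.cvtColor(im,cv2.COLOR_BGR2HSV).astype(int);H,S,V=h[...,0],h[...,1],h[...,2]
    return dict(red=((H<6)|(H>172))&(S>130)&(V>50),pale=(S<55)&(V>125),brass=(H>20)&(H<32)&(S>120)&(V>70))
E
python3 - <<'E'
from h import *
G=dict(fl=("red",.093,(468,303),(299,162)),fs=("red",.066,(197,295),(414,303)),bo=("pale",.087,(480,228),(244,174)),ja=("pale",.064,(186,220),(357,344)),vi=("pale",.05,(125,252),(427,389)),we=("brass",.07,(535,264),(253,155)))
tiles=[]
for j,n in enumerate(("top","scene")):
    f=pickle.load(open(f"pics/{n}0.pkl","rb"));im=f["pixels"];M=masks(im)
    for k,g in G.items():
        b=blob(M[g[0]],g[2+j])
        if b is None: print(n,k,None)
        else: print(n,k,b[0],b[1],ray(f,b[0],g[1]))
        u,v=g[2+j];c=im[v-30:v+30,u-30:u+30].copy();c[M[g[0]][v-30:v+30,u-30:u+30]&(np.indices((60,60)).sum(0)%2==0)]=(255,0,255);tiles.append(cv2.resize(c,(130,130),interpolation=0))
    if n=="top":
        V=cv2.cvtColor(im,cv2.COLOR_BGR2HSV);m=((V[...,1]<60)&(V[...,2]<140)).astype(np.uint8);m[:150]=0;m[300:]=0;m[:,:240]=0;m[:,420:]=0
        m=cv2.morphologyEx(m,cv2.MORPH_CLOSE,np.ones((5,5)))
        for c in cv2.findContours(m,0,2)[0]:
            if cv2.contourArea(c)>500:
                q=cv2.minAreaRect(c);bp=cv2.boxPoints(q);P=[ray(f,p,.018) for p in bp];print("tray",q,ray(f,q[0],.018),[np.linalg.norm(P[i]-P[i-1]) for i in range(4)],[np.degrees(np.arctan2(*(P[i]-P[i-1])[[1,0]])) for i in range(2)])
cv2.imwrite("pics/t.png",np.vstack([np.hstack(tiles[:6]),np.hstack(tiles[6:])]))
E
```

```text
top fl [469.2677 303.2047] [463 296  13  15 127] [ 0.4128 -0.2563  0.093 ]
top fs [196.5825 295.2039] [191 290  12  12 103] [0.4269 0.2523 0.066 ]
top bo [479.5123 226.7901] [473 220  14  15 162] [ 0.5554 -0.28    0.087 ]
top ja [185.8865 219.1452] [172 206  28  27 599] [0.5722 0.2763 0.064 ]
top vi [124.0645 250.9274] [118 245  13  13 124] [0.5121 0.3977 0.05  ]
top we [530.7224 264.4698] [521 255  22  20 281] [ 0.4859 -0.3799  0.07  ]
tray ((281.1734619140625, 223.59017944335938), (85.65546417236328, 44.06584167480469), 83.774169921875) [0.5701 0.0967 0.018 ] [np.float64(0.17232841004381386), np.float64(0.08846690606601645), np.float64(0.17243858219527256), np.float64(0.08730738108066521)] [np.float64(6.819209503830789), np.float64(-83.59267396943316)]
tray ((377.5623779296875, 224.93600463867188), (127.27529907226562, 44.6419677734375), 86.5526123046875) [ 0.5677 -0.0956  0.018 ] [np.float64(0.2556772658196405), np.float64(0.08997269089390929), np.float64(0.2557814889925982), np.float64(0.08821880948755494)] [np.float64(3.223530060799573), np.float64(-86.40809225872484)]
scene fl [298.4545 159.4545] [294 157  10   6  44] [ 0.4064 -0.2658  0.093 ]
scene fs [415.025 301.95 ] [410 298  11   9  80] [0.4219 0.2452 0.066 ]
scene bo [243.7547 170.4717] [239 168  11   6  53] [ 0.5488 -0.2924  0.087 ]
scene ja [357.0096 342.8501] [342 330  31  26 627] [0.5687 0.2695 0.064 ]
scene vi [427.5153 388.1288] [420 382  16  14 163] [0.5084 0.3915 0.05  ]
scene we [251.963  149.8519] [248 148   9   5  27] [ 0.4811 -0.4023  0.07  ]
```

View pics/t.png

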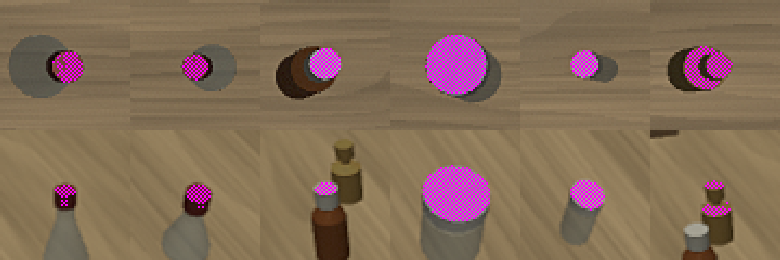

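The tiles show the masks covering the caps' top discs in both views, so I cast the rays at cap-top height. The weight's knob disc is at about (536.4,264) in the top view.

```bash
python3 - <<'E'
from h import *
from scipy.spatial.transform import Rotation as R
t,s=[pickle.load(open(f"pics/{n}0.pkl","rb")) for n in("top","scene")]
for k,z,a,b in [("fl",.104,(469.3,303.2),(298.5,159.5)),("fs",.076,(196.6,295.2),(415,302)),("bo",.098,(479.5,226.8),(243.8,170.5)),("ja",.072,(185.9,219.1),(357,342.9)),("vi",.058,(124.1,250.9),(427.5,388.1)),("we",.08,(536.4,264),(252,149.9))]:
    print(k,ray(t,a,z)[:2],ray(s,b,z)[:2])
print(R.from_rotvec([-3.1203,-.349,.0006]).as_matrix())
c=np.array([.5677,-.0956]);a=np.radians(3.4);u=np.array([np.sin(a),-np.cos(a)]) # placeholder direction
for nm,p in (("long",((358,163),(396,162),(403,288),(360,290))),):
    print([ray(t,q,.018)[:2] for q in p])
E
```

```text
fl [ 0.4128 -0.2536] [ 0.4144 -0.2499]
fs [0.4268 0.2501] [0.4288 0.2511]
bo [ 0.554 -0.277] [ 0.5542 -0.2762]
ja [0.5712 0.2744] [0.5724 0.274 ]
vi [0.5114 0.3949] [0.5127 0.3943]
we [ 0.4862 -0.387 ] [ 0.487  -0.3862]
[[ 0.9753  0.2209 -0.0006]
 [ 0.2209 -0.9753  0.0018]
 [-0.0002 -0.0019 -1.    ]]
[array([ 0.6933, -0.057 ]), array([ 0.6955, -0.1336]), array([ 0.4422, -0.1449]), array([ 0.4381, -0.06  ])]
```

{"api": "apply_moves", "payload": {
  "plan": [
    [[0,0,0.071,0.973,-0.474,0,-1],[0,0,0.071,0.973,-0.474,0,-1],[0,0,0.071,0.973,-0.474,0,-1],[0,0,0.071,0.973,-0.474,0,-1],[0,0,0.071,0.973,-0.474,0,-1],[0,0,0.071,0.973,-0.474,0,-1],[0,0,0.071,0.973,-0.474,0,-1],[0,0,0.071,0.973,-0.474,0,-1],[0,0,0.071,0.973,-0.474,0,-1],[0,0,0.071,0.973,-0.474,0,-1],[0,0,0.071,0.973,-0.474,0,-1],[0,0,0.071,0.973,-0.474,0,-1]]
  ]
}}

```text
clock: 1.1
tcp_pos: [0.4917, -0.3818, 0.2308]
orientation: [-3.139, -0.014, -0.003]
contact_force: [1.0, 0.4, 0.6]
grip_width: 0.0852
```

{"api": "apply_moves", "payload": {
  "plan": [
    [[0,0,0,0,0,0,-1],[0,0,0,0,0,0,-1],[0,0,0,0,0,0,-1]]
  ]
}}

```text
clock: 1.35
tcp_pos: [0.4851, -0.3891, 0.2311]
orientation: [3.141, -0.005, -0.002]
contact_force: [-0.5, 0.5, 0.1]
grip_width: 0.0855
```

{"api": "apply_moves", "payload": {
  "plan": [
    [[0,0,0,0.004,-0.006,0.08,-1],[0,0,0,0.004,-0.006,0.16,-1],[0,0,0,0.004,-0.006,0.24,-1],[0,0,0,0.004,-0.006,0.31,-1],[0,0,0,0.004,-0.006,0.37,-1],[0,0,0,0.004,-0.006,0.42,-1],[0,0,0,0.004,-0.006,0.45,-1],[0,0,0,0.004,-0.006,0.45,-1]]
  ]
}}

```text
clock: 2.02
tcp_pos: [0.4858, -0.3851, 0.0487]
orientation: [-3.139, 0.003, 0.007]
contact_force: [-1.1, -0.1, 0.2]
grip_width: 0.0858
```

{"api": "apply_moves", "payload": {
  "plan": [
    [[0,0,0,0,0,0,1],[0,0,0,0,0,0,1],[0,0,0,0,0,0,1],[0,0,0,0,0,0,1],[0,0,0,0,0,0,1],[0,0,0,0,0,0,1],[0,0,0,0,0,0,1],[0,0,0,0,0,0,1]]
  ],
  "force": 50
}}

```text
clock: 2.68
tcp_pos: [0.489, -0.3855, 0.0524]
orientation: [3.141, -0.001, 0.002]
contact_force: [-0.0, 0.2, 6.8]
grip_width: 0.0224
```

{"api": "apply_moves", "payload": {
  "plan": [
    [[0,0,0,0,0,-0.02,1],[0,0,0,0,0,-0.06,1],[0,0,0,0,0,-0.11,1],[0,0,0,0,0,-0.16,1],[0,0,0,0,0,-0.18,1],[0,0,0,0,0,-0.18,1],[0,0,0,0,0,-0.18,1]]
  ]
}}

```text
clock: 3.27
tcp_pos: [0.4881, -0.3848, 0.1229]
orientation: [-3.141, 0.0, 0.0]
contact_force: [0.4, 0.2, -3.7]
grip_width: 0.0228
```

```bash
python3 - <<'E'
from bench import r
import cv2
f=r.grab_frame("scene"); cv2.imwrite("pics/s1.png",f["pixels"][80:330,120:460])
o=r.get_obs();print(o["contact_force"],o["grip_width"],o["tcp_pos"])
E
```

```text
[-0.45583757 -1.0233215  -3.0320275 ] 0.022344219864182613 [ 0.48766736 -0.38443308  0.12215032]
```

View pics/s1.png

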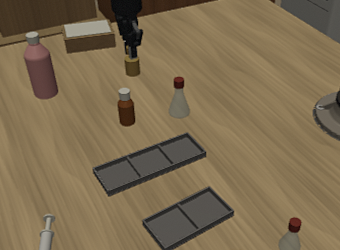

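The weight is held upright in the jaws: 3.7 N of load and 23 mm opening. Next I carry it over the bottle.

{"api": "apply_moves", "payload": {
  "plan": [
    [[0,0,0,0,0,-0.08,1],[0,0,0,0.01,-0.03,-0.16,1],[0,0,0,0.03,-0.1,-0.18,1],[0,0,0,0.05,-0.18,-0.18,1],[0,0,0,0.07,-0.26,-0.18,1],[0,0,0,0.09,-0.34,-0.18,1],[0,0,0,0.12,-0.42,-0.18,1],[0,0,0,0.14,-0.5,-0.18,1],[0,0,0,0.16,-0.58,-0.18,1],[0,0,0,0.18,-0.66,-0.18,1],[0,0,0,0.2,-0.71,-0.18,1],[0,0,0,0.2,-0.722,-0.18,1]]
  ]
}}

```text
clock: 4.32
tcp_pos: [0.5692, -0.09, 0.1938]
orientation: [-3.138, -0.011, 0.002]
contact_force: [-0.4, 0.1, -3.6]
grip_width: 0.0225
```

{"api": "apply_moves", "payload": {
  "plan": [
    [[0,0,0,0,0,0,1],[0,0,0,0,0,0.04,1],[0,0,0,0,0,0.1,1],[0,0,0,0,0,0.16,1],[0,0,0,0,0,0.21,1],[0,0,0,0,0,0.25,1],[0,0,0,0,0,0.28,1],[0,0,0,0,0,0.3,1],[0,0,0,0,0,0.3,1],[0,0,0,0,0,0.3,1]]
  ]
}}

```text
clock: 5.15
tcp_pos: [0.5685, -0.0969, 0.0753]
orientation: [3.141, -0.002, -0.001]
contact_force: [-0.3, -0.0, -3.4]
grip_width: 0.0223
```

{"api": "apply_moves", "payload": {
  "plan": [
    [[0,0,0,0,0,0.015,1],[0,0,0,0,0,0.028,1],[0,0,0,0,0,0.035,1],[0,0,0,0,0,0.04,1],[0,0,0,0,0,0.044,1],[0,0,0,0,0,0.047,1],[0,0,0,0,0,0.047,1],[0,0,0,0,0,0.047,1]]
  ]
}}

```text
clock: 5.82
tcp_pos: [0.5687, -0.0962, 0.0566]
orientation: [3.142, -0.0, 0.001]
contact_force: [0.3, 0.3, -3.6]
grip_width: 0.0224
```

{"api": "apply_moves", "payload": {
  "plan": [
    [[0,0,0,0,0,0.003,1],[0,0,0,0,0,0.005,1],[0,0,0,0,0,0.007,1],[0,0,0,0,0,0.007,1]]
  ]
}}

```text
clock: 6.15
tcp_pos: [0.5698, -0.0963, 0.0565]
orientation: [3.141, -0.001, 0.004]
contact_force: [-5.8, 0.3, 19.4]
grip_width: 0.0224
```

{"api": "apply_moves", "payload": {
  "plan": [
    [[0,0,0,0,0,-0.003,1],[0,0,0,0,0,-0.004,0.3],[0,0,0,0,0,-0.004,-0.2],[0,0,0,0,0,-0.004,-0.45],[0,0,0,0,0,-0.004,-0.45],[0,0,0,0,0,-0.004,-0.45],[0,0,0,0,0,-0.03,-0.45],[0,0,0,0,0,-0.1,-0.45],[0,0,0,0,0,-0.19,-0.45],[0,0,0,0,0,-0.27,-0.45],[0,0,0,0,0,-0.325,-0.45],[0,0,0,0,0,-0.325,-0.45]]
  ]
}}

```text
clock: 7.15
tcp_pos: [0.5718, -0.0965, 0.1899]
orientation: [3.141, -0.001, 0.015]
contact_force: [1.0, 0.4, 0.9]
grip_width: 0.0622
```

{"api": "apply_moves", "payload": {
  "plan": [
    [[0,0,0,-0.05,0.05,0,-1],[0,0,0,-0.12,0.12,0,-1],[0,0,0,-0.19,0.19,0,-1],[0,0,0,-0.26,0.26,0,-1],[0,0,0,-0.33,0.33,0,-1],[0,0,0,-0.37,0.37,0,-1],[0,0,0,-0.388,0.389,0,-1],[0,0,0,-0.388,0.389,0,-1],[0,0,0,-0.388,0.389,0,-1],[0,0,0,-0.388,0.389,0,-1]]
  ]
}}

```text
clock: 7.98
tcp_pos: [0.4149, -0.2503, 0.1838]
orientation: [-3.141, -0.004, -0.001]
contact_force: [-0.6, 0.9, -0.2]
grip_width: 0.0852
```

```bash
python3 - <<'E'
from bench import r
import cv2
f=r.grab_frame("top"); cv2.imwrite("pics/s2.png",cv2.resize(f["pixels"][130:330,240:560],None,fx=2,fy=2))
o=r.get_obs();print(o["contact_force"],o["grip_width"],o["tcp_pos"])
E
```

```text
[ 1.019807    0.11521604 -0.06593709] 0.08574383579238677 [ 0.41488279 -0.25021922  0.18375857]
```

View pics/s2.png

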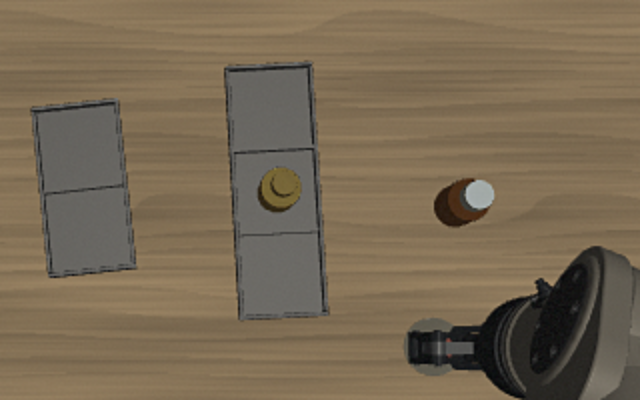

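The picture shows the weight standing at crop (282,187), in the middle place. The gripper is over the large flask.

{"api": "apply_moves", "payload": {
  "plan": [
    [[0,0,0,-0.001,0,0.07,-1],[0,0,0,-0.001,0,0.14,-1],[0,0,0,-0.001,0,0.2,-1],[0,0,0,-0.001,0,0.25,-1],[0,0,0,-0.001,0,0.278,-1],[0,0,0,-0.001,0,0.278,-1],[0,0,0,-0.001,0,0.278,-1]]
  ]
}}

```text
clock: 8.62
tcp_pos: [0.4136, -0.2506, 0.0721]
orientation: [-3.141, -0.003, 0.001]
contact_force: [0.3, 0.2, 0.3]
grip_width: 0.0854
```

{"api": "apply_moves", "payload": {
  "plan": [
    [[0,0,0,0,0,0,1],[0,0,0,0,0,0,1],[0,0,0,0,0,0,1],[0,0,0,0,0,0,1],[0,0,0,0,0,0,1],[0,0,0,0,0,0,1],[0,0,0,0,0,0,1],[0,0,0,0,0,0,1]]
  ],
  "force": 35
}}

```text
clock: 9.28
tcp_pos: [0.4134, -0.2519, 0.0731]
orientation: [3.141, -0.0, 0.002]
contact_force: [-0.7, 1.8, 6.5]
grip_width: 0.0259
```

{"api": "apply_moves", "payload": {
  "plan": [
    [[0,0,0,0,0,-0.02,1],[0,0,0,0,0,-0.06,1],[0,0,0,0,0,-0.11,1],[0,0,0,0,0,-0.16,1],[0,0,0,0,0,-0.21,1],[0,0,0,0,0,-0.23,1],[0,0,0,0,0,-0.23,1],[0,0,0,0,0,-0.23,1]]
  ]
}}

```text
clock: 9.95
tcp_pos: [0.4126, -0.2518, 0.1643]
orientation: [3.141, -0.001, 0.0]
contact_force: [-0.6, -0.3, -1.7]
grip_width: 0.0262
```

{"api": "apply_moves", "payload": {
  "plan": [
    [[0,0,0,0.02,-0.04,0,1],[0,0,0,0.05,-0.1,0,1],[0,0,0,0.08,-0.17,0,1],[0,0,0,0.11,-0.24,0,1],[0,0,0,0.145,-0.31,0,1],[0,0,0,0.17,-0.36,0,1],[0,0,0,0.178,-0.378,0,1],[0,0,0,0.178,-0.378,0,1],[0,0,0,0.178,-0.378,0.03,1],[0,0,0,0.178,-0.378,0.08,1],[0,0,0,0.178,-0.378,0.12,1],[0,0,0,0.178,-0.378,0.15,1]]
  ]
}}

```text
clock: 10.95
tcp_pos: [0.482, -0.1026, 0.1024]
orientation: [3.141, -0.004, -0.005]
contact_force: [-0.3, -1.0, -1.0]
grip_width: 0.0259
```

{"api": "apply_moves", "payload": {
  "plan": [
    [[0,0,0,0,0,0.02,1],[0,0,0,0,0,0.04,1],[0,0,0,0,0,0.05,1],[0,0,0,0,0,0.056,1],[0,0,0,0,0,0.06,1],[0,0,0,0,0,0.063,1],[0,0,0,0,0,0.063,1],[0,0,0,0,0,0.063,1]]
  ]
}}

```text
clock: 11.62
tcp_pos: [0.4844, -0.1006, 0.0797]
orientation: [3.141, -0.0, 0.001]
contact_force: [-0.3, 0.5, -0.5]
grip_width: 0.0259
```

{"api": "apply_moves", "payload": {
  "plan": [
    [[0,0,0,0,0,0.003,1],[0,0,0,0,0,0.005,1],[0,0,0,0,0,0.007,1],[0,0,0,0,0,0.009,1],[0,0,0,0,0,0.009,1]]
  ]
}}

```text
clock: 12.03
tcp_pos: [0.4849, -0.1005, 0.0771]
orientation: [3.141, -0.0, 0.002]
contact_force: [-4.4, 1.7, 14.4]
grip_width: 0.0258
```

{"api": "apply_moves", "payload": {
  "plan": [
    [[0,0,0,0,0,-0.003,1],[0,0,0,0,0,-0.004,0.3],[0,0,0,0,0,-0.004,-0.2],[0,0,0,0,0,-0.004,-0.45],[0,0,0,0,0,-0.004,-0.45],[0,0,0,0,0,-0.004,-0.45],[0,0,0,0,0,-0.03,-0.45],[0,0,0,0,0,-0.1,-0.45],[0,0,0,0,0,-0.19,-0.45],[0,0,0,0,0,-0.25,-0.45],[0,0,0,0,0,-0.27,-0.45],[0,0,0,0,0,-0.27,-0.45]]
  ]
}}

```text
clock: 13.03
tcp_pos: [0.4858, -0.1008, 0.1865]
orientation: [3.141, -0.001, 0.008]
contact_force: [0.2, -0.0, -0.6]
grip_width: 0.0621
```

{"api": "apply_moves", "payload": {
  "plan": [
    [[0,0,0,0.03,0.06,0,-1],[0,0,0,0.06,0.14,0,-1],[0,0,0,0.09,0.22,0,-1],[0,0,0,0.12,0.3,0,-1],[0,0,0,0.15,0.38,0,-1],[0,0,0,0.17,0.43,0,-1],[0,0,0,0.174,0.44,0,-1],[0,0,0,0.174,0.44,0,-1],[0,0,0,0.174,0.44,0,-1],[0,0,0,0.174,0.44,0,-1]]
  ]
}}

```text
clock: 13.87
tcp_pos: [0.5532, -0.2746, 0.1829]
orientation: [-3.14, -0.003, 0.002]
contact_force: [0.8, 0.2, 0.7]
grip_width: 0.0852
```

{"api": "apply_moves", "payload": {
  "plan": [
    [[0,0,0,0.002,0.004,0.07,-1],[0,0,0,0.002,0.004,0.14,-1],[0,0,0,0.002,0.004,0.2,-1],[0,0,0,0.002,0.004,0.25,-1],[0,0,0,0.002,0.004,0.287,-1],[0,0,0,0.002,0.004,0.287,-1],[0,0,0,0.002,0.004,0.287,-1]]
  ]
}}

```text
clock: 14.45
tcp_pos: [0.554, -0.2767, 0.0686]
orientation: [-3.14, -0.002, 0.002]
contact_force: [0.3, 0.1, 0.6]
grip_width: 0.0853
```

{"api": "apply_moves", "payload": {
  "plan": [
    [[0,0,0,0,0,0,1],[0,0,0,0,0,0,1],[0,0,0,0,0,0,1],[0,0,0,0,0,0,1],[0,0,0,0,0,0,1],[0,0,0,0,0,0,1],[0,0,0,0,0,0,1],[0,0,0,0,0,0,1]]
  ]
}}

```text
clock: 15.12
tcp_pos: [0.5553, -0.2777, 0.07]
orientation: [-3.141, -0.0, -0.002]
contact_force: [-1.2, 2.2, 6.7]
grip_width: 0.0271
```

{"api": "apply_moves", "payload": {
  "plan": [
    [[0,0,0,0,0,-0.02,1],[0,0,0,0,0,-0.06,1],[0,0,0,0,0,-0.12,1],[0,0,0,0,0,-0.19,1],[0,0,0,0,0,-0.26,1],[0,0,0,0,0,-0.3,1],[0,0,0,0,0,-0.3,1],[0,0,0,0,0,-0.3,1]]
  ]
}}

```text
clock: 15.78
tcp_pos: [0.5547, -0.2786, 0.1898]
orientation: [3.141, -0.001, 0.003]
contact_force: [0.3, -0.6, -1.9]
grip_width: 0.0272
```

{"api": "apply_moves", "payload": {
  "plan": [
    [[0,0,0,0.03,-0.05,0,1],[0,0,0,0.07,-0.12,0,1],[0,0,0,0.105,-0.19,0,1],[0,0,0,0.14,-0.26,0,1],[0,0,0,0.175,-0.33,0,1],[0,0,0,0.21,-0.4,0,1],[0,0,0,0.235,-0.45,0,1],[0,0,0,0.242,-0.468,0,1],[0,0,0,0.242,-0.468,0,1],[0,0,0,0.242,-0.468,0.04,1],[0,0,0,0.242,-0.468,0.1,1],[0,0,0,0.242,-0.468,0.15,1]]
  ]
}}

```text
clock: 16.78
tcp_pos: [0.6499, -0.094, 0.1272]
orientation: [3.14, -0.005, -0.003]
contact_force: [0.1, 0.1, -1.3]
grip_width: 0.0269
```

{"api": "apply_moves", "payload": {
  "plan": [
    [[0,0,0,0,0,0.04,1],[0,0,0,0,0,0.07,1],[0,0,0,0,0,0.095,1],[0,0,0,0,0,0.11,1],[0,0,0,0,0,0.12,1],[0,0,0,0,0,0.128,1],[0,0,0,0,0,0.133,1],[0,0,0,0,0,0.133,1],[0,0,0,0,0,0.133,1]]
  ]
}}

```text
clock: 17.53
tcp_pos: [0.6517, -0.0911, 0.0762]
orientation: [3.142, -0.0, 0.001]
contact_force: [0.6, 0.1, -1.9]
grip_width: 0.0271
```

{"api": "apply_moves", "payload": {
  "plan": [
    [[0,0,0,0,0,0.003,1],[0,0,0,0,0,0.005,1],[0,0,0,0,0,0.007,1],[0,0,0,0,0,0.009,1],[0,0,0,0,0,0.009,1]]
  ]
}}

```text
clock: 17.95
tcp_pos: [0.6523, -0.0909, 0.074]
orientation: [3.141, -0.0, 0.003]
contact_force: [-1.9, 0.5, 9.3]
grip_width: 0.0269
```

{"api": "apply_moves", "payload": {
  "plan": [
    [[0,0,0,0,0,-0.003,1],[0,0,0,0,0,-0.004,0.3],[0,0,0,0,0,-0.004,-0.2],[0,0,0,0,0,-0.004,-0.45],[0,0,0,0,0,-0.004,-0.45],[0,0,0,0,0,-0.004,-0.45],[0,0,0,0,0,-0.03,-0.45],[0,0,0,0,0,-0.1,-0.45],[0,0,0,0,0,-0.19,-0.45],[0,0,0,0,0,-0.25,-0.45],[0,0,0,0,0,-0.27,-0.45],[0,0,0,0,0,-0.27,-0.45]]
  ]
}}

```text
clock: 18.95
tcp_pos: [0.6532, -0.0912, 0.1837]
orientation: [3.141, -0.001, 0.009]
contact_force: [0.3, 0.4, -0.7]
grip_width: 0.0621
```

{"api": "apply_moves", "payload": {
  "plan": [
    [[0,0,0,-0.04,-0.06,0,-1],[0,0,0,-0.09,-0.14,0,-1],[0,0,0,-0.14,-0.22,0,-1],[0,0,0,-0.19,-0.3,0,-1],[0,0,0,-0.25,-0.38,0,-1],[0,0,0,-0.3,-0.46,0,-1],[0,0,0,-0.35,-0.54,0,-1],[0,0,0,-0.41,-0.62,0,-1],[0,0,0,-0.46,-0.7,0,-1],[0,0,0,-0.51,-0.78,0,-1],[0,0,0,-0.55,-0.84,0,-1],[0,0,0,-0.56,-0.854,0,-1]]
  ]
}}

```text
clock: 19.95
tcp_pos: [0.4232, 0.2549, 0.1791]
orientation: [-3.141, -0.011, 0.004]
contact_force: [0.3, 0.2, 0.2]
grip_width: 0.0861
```

{"api": "apply_moves", "payload": {
  "plan": [
    [[0,0,0,0,0,0,-1],[0,0,0,0,0,0,-1],[0,0,0,0,0,0,-1]]
  ]
}}

```text
clock: 20.2
tcp_pos: [0.4281, 0.2487, 0.1794]
orientation: [3.14, -0.004, -0.001]
contact_force: [0.1, -0.6, 0.5]
grip_width: 0.0853
```

```bash
python3 - <<'E'
from bench import r
import cv2,numpy as np
a=[r.grab_frame(n)["pixels"] for n in("top","scene")]
cv2.imwrite("pics/s3.png",np.hstack([a[0][130:330,100:500],a[1][130:430,180:480][50:250]]))
o=r.get_obs();print(o["contact_force"],o["orientation"],o["tcp_pos"],o["joints"])
E
```

```text
[ 0.25092128 -0.83267096  0.4992653 ] [ 3.14067395e+00 -5.10816321e-03 -5.39418303e-04] [0.42829094 0.24885621 0.17970234] [-0.37151017  0.26513578 -0.32680449  2.01148743  0.10979153  0.88221647
 -2.33170744]
```

View pics/s3.png

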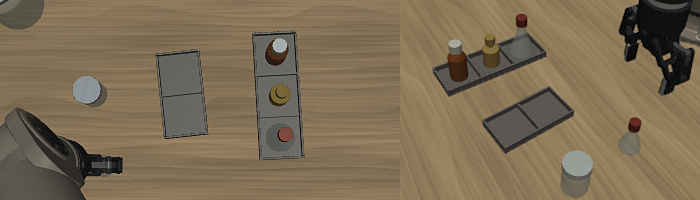

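The long tray holds the bottle, weight and large flask, all upright and central. The small flask is next.

{"api": "apply_moves", "payload": {
  "plan": [
    [[0,0,0,0,-0.004,0.07,-1],[0,0,0,0,-0.004,0.14,-1],[0,0,0,0,-0.004,0.21,-1],[0,0,0,0,-0.004,0.27,-1],[0,0,0,0,-0.004,0.31,-1],[0,0,0,0,-0.004,0.331,-1],[0,0,0,0,-0.004,0.331,-1],[0,0,0,0,-0.004,0.331,-1]]
  ]
}}

```text
clock: 20.97
tcp_pos: [0.428, 0.2518, 0.0479]
orientation: [3.141, -0.002, 0.0]
contact_force: [0.3, -0.6, 0.6]
grip_width: 0.0855
```

{"api": "apply_moves", "payload": {
  "plan": [
    [[0,0,0,0,0,0,1],[0,0,0,0,0,0,1],[0,0,0,0,0,0,1],[0,0,0,0,0,0,1],[0,0,0,0,0,0,1],[0,0,0,0,0,0,1],[0,0,0,0,0,0,1],[0,0,0,0,0,0,1]]
  ]
}}

```text
clock: 21.63
tcp_pos: [0.4278, 0.2523, 0.0482]
orientation: [-3.141, 0.001, -0.001]
contact_force: [-0.6, -1.4, 5.7]
grip_width: 0.0217
```

{"api": "apply_moves", "payload": {
  "plan": [
    [[0,0,0,0,0,-0.02,1],[0,0,0,0,0,-0.06,1],[0,0,0,0,0,-0.12,1],[0,0,0,0,0,-0.18,1],[0,0,0,0,0,-0.2,1],[0,0,0,0,0,-0.2,1],[0,0,0,0,0,-0.2,1]]
  ]
}}

```text
clock: 22.22
tcp_pos: [0.4274, 0.2521, 0.1276]
orientation: [-3.142, 0.001, -0.001]
contact_force: [-0.5, 0.0, -2.3]
grip_width: 0.0216
```

{"api": "apply_moves", "payload": {
  "plan": [
    [[0,0,0,0.03,0.05,0,1],[0,0,0,0.07,0.12,0,1],[0,0,0,0.115,0.19,0,1],[0,0,0,0.16,0.26,0,1],[0,0,0,0.21,0.33,0,1],[0,0,0,0.24,0.38,0,1],[0,0,0,0.252,0.4,0,1],[0,0,0,0.252,0.4,0,1],[0,0,0,0.252,0.4,0.03,1],[0,0,0,0.252,0.4,0.07,1],[0,0,0,0.252,0.4,0.1,1],[0,0,0,0.252,0.4,0.12,1]]
  ]
}}

```text
clock: 23.22
tcp_pos: [0.526, 0.0938, 0.0774]
orientation: [-3.142, -0.004, 0.005]
contact_force: [-0.6, -0.2, -0.6]
grip_width: 0.0218
```

{"api": "apply_moves", "payload": {
  "plan": [
    [[0,0,0,0,0,0.02,1],[0,0,0,0,0,0.037,1],[0,0,0,0,0,0.048,1],[0,0,0,0,0,0.056,1],[0,0,0,0,0,0.062,1],[0,0,0,0,0,0.062,1],[0,0,0,0,0,0.062,1]]
  ]
}}

```text
clock: 23.8
tcp_pos: [0.5284, 0.0922, 0.0552]
orientation: [-3.142, 0.001, -0.001]
contact_force: [-0.9, 0.3, -0.7]
grip_width: 0.0217
```

{"api": "apply_moves", "payload": {
  "plan": [
    [[0,0,0,0,0,0.003,1],[0,0,0,0,0,0.005,1],[0,0,0,0,0,0.007,1],[0,0,0,0,0,0.007,1]]
  ]
}}

```text
clock: 24.13
tcp_pos: [0.5284, 0.0922, 0.0523]
orientation: [-3.142, 0.001, -0.001]
contact_force: [0.2, -0.2, 0.2]
grip_width: 0.0214
```

{"api": "apply_moves", "payload": {
  "plan": [
    [[0,0,0,0,0,0.002,1],[0,0,0,0,0,0.003,1],[0,0,0,0,0,0.004,1],[0,0,0,0,0,0.004,1]]
  ]
}}

```text
clock: 24.47
tcp_pos: [0.5289, 0.0921, 0.0521]
orientation: [3.141, -0.001, 0.002]
contact_force: [-3.0, -1.7, 14.3]
grip_width: 0.0219
```

{"api": "apply_moves", "payload": {
  "plan": [
    [[0,0,0,0,0,-0.003,1],[0,0,0,0,0,-0.004,0.3],[0,0,0,0,0,-0.004,-0.2],[0,0,0,0,0,-0.004,-0.45],[0,0,0,0,0,-0.004,-0.45],[0,0,0,0,0,-0.004,-0.45],[0,0,0,0,0,-0.03,-0.45],[0,0,0,0,0,-0.1,-0.45],[0,0,0,0,0,-0.19,-0.45],[0,0,0,0,0,-0.27,-0.45],[0,0,0,0,0,-0.3,-0.45],[0,0,0,0,0,-0.3,-0.45]]
  ]
}}

```text
clock: 25.47
tcp_pos: [0.5306, 0.0929, 0.175]
orientation: [-3.14, 0.001, -0.011]
contact_force: [0.0, 0.7, 1.0]
grip_width: 0.0621
```

{"api": "apply_moves", "payload": {
  "plan": [
    [[0,0,0,0.02,-0.06,0,-1],[0,0,0,0.04,-0.14,0,-1],[0,0,0,0.055,-0.22,0,-1],[0,0,0,0.075,-0.3,0,-1],[0,0,0,0.09,-0.38,0,-1],[0,0,0,0.105,-0.44,0,-1],[0,0,0,0.108,-0.455,0,-1],[0,0,0,0.108,-0.455,0,-1],[0,0,0,0.108,-0.455,0,-1],[0,0,0,0.108,-0.455,0,-1]]
  ]
}}

```text
clock: 26.3
tcp_pos: [0.5714, 0.2719, 0.17]
orientation: [3.14, -0.004, -0.001]
contact_force: [0.1, -0.4, 0.4]
grip_width: 0.0856
```

{"api": "apply_moves", "payload": {
  "plan": [
    [[0,0,0,0.001,-0.005,0.06,-1],[0,0,0,0.001,-0.005,0.13,-1],[0,0,0,0.001,-0.005,0.19,-1],[0,0,0,0.001,-0.005,0.24,-1],[0,0,0,0.001,-0.005,0.28,-1],[0,0,0,0.001,-0.005,0.31,-1],[0,0,0,0.001,-0.005,0.33,-1],[0,0,0,0.001,-0.005,0.34,-1],[0,0,0,0.001,-0.005,0.34,-1]]
  ]
}}

```text
clock: 27.05
tcp_pos: [0.5718, 0.2754, 0.0341]
orientation: [3.141, -0.002, -0.001]
contact_force: [-0.1, -1.1, 0.0]
grip_width: 0.0857
```

{"api": "apply_moves", "payload": {
  "plan": [
    [[0,0,0,0,0,0,1],[0,0,0,0,0,0,1],[0,0,0,0,0,0,1],[0,0,0,0,0,0,1],[0,0,0,0,0,0,1],[0,0,0,0,0,0,1],[0,0,0,0,0,0,1]]
  ]
}}

```text
clock: 27.63
tcp_pos: [0.5727, 0.2764, 0.0357]
orientation: [-3.141, 0.001, -0.003]
contact_force: [-0.7, -1.0, 5.5]
grip_width: 0.0528
```

{"api": "apply_moves", "payload": {
  "plan": [
    [[0,0,0,0,0,-0.01,1],[0,0,0,0,0,-0.03,1],[0,0,0,0,0,-0.05,1],[0,0,0,0,0,-0.05,1],[0,0,0,0,0,-0.05,1]]
  ]
}}

```text
clock: 28.05
tcp_pos: [0.5722, 0.2764, 0.0553]
orientation: [-3.141, 0.0, -0.002]
contact_force: [-0.1, -1.1, -1.4]
grip_width: 0.0528
```

```bash
python3 - <<'E'
from bench import r
import cv2,numpy as np
a=[r.grab_frame(n)["pixels"] for n in("top","scene")]
cv2.imwrite("pics/s4.png",np.hstack([a[0][130:330,100:500],a[1][200:400,260:560]]))
E
```

```text
(no output)
```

View pics/s4.png

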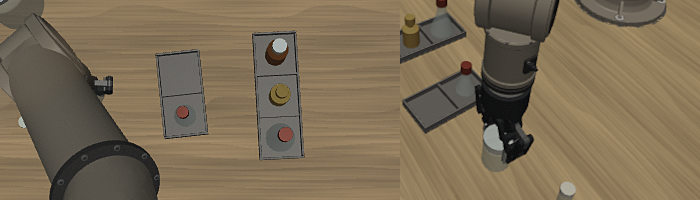

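The small flask stands in its place and the jar is held upright, clear of the table.

{"api": "apply_moves", "payload": {
  "plan": [
    [[0,0,0,0,0,-0.04,1],[0,0,0,0,0,-0.1,1],[0,0,0,0.01,0.04,-0.12,1],[0,0,0,0.025,0.11,-0.12,1],[0,0,0,0.04,0.18,-0.12,1],[0,0,0,0.06,0.25,-0.12,1],[0,0,0,0.075,0.32,-0.12,1],[0,0,0,0.09,0.39,-0.12,1],[0,0,0,0.097,0.43,-0.12,1],[0,0,0,0.099,0.437,-0.12,1],[0,0,0,0.099,0.437,-0.12,1],[0,0,0,0.099,0.437,-0.12,1]]
  ]
}}

```text
clock: 29.15
tcp_pos: [0.611, 0.1026, 0.1023]
orientation: [-3.141, -0.001, 0.001]
contact_force: [-0.1, 0.4, -1.5]
grip_width: 0.0532
```

{"api": "apply_moves", "payload": {
  "plan": [
    [[0,0,0,0,0,0.03,1],[0,0,0,0,0,0.07,1],[0,0,0,0,0,0.1,1],[0,0,0,0,0,0.12,1],[0,0,0,0,0,0.135,1],[0,0,0,0,0,0.145,1],[0,0,0,0,0,0.15,1],[0,0,0,0,0,0.15,1],[0,0,0,0,0,0.15,1]]
  ]
}}

```text
clock: 29.9
tcp_pos: [0.6118, 0.1014, 0.0429]
orientation: [-3.141, 0.001, -0.001]
contact_force: [0.3, 0.3, -1.9]
grip_width: 0.0532
```

{"api": "apply_moves", "payload": {
  "plan": [
    [[0,0,0,0,0,0.003,1],[0,0,0,0,0,0.006,1],[0,0,0,0,0,0.008,1],[0,0,0,0,0,0.01,1],[0,0,0,0,0,0.01,1]]
  ]
}}

```text
clock: 30.32
tcp_pos: [0.6122, 0.1013, 0.0397]
orientation: [-3.142, 0.001, -0.003]
contact_force: [-1.6, -1.9, 6.3]
grip_width: 0.0533
```

{"api": "apply_moves", "payload": {
  "plan": [
    [[0,0,0,0,0,-0.002,0.1],[0,0,0,0,0,-0.002,-0.3],[0,0,0,0,0,-0.002,-0.7],[0,0,0,0,0,-0.002,-1],[0,0,0,0,0,-0.002,-1],[0,0,0,0,0,-0.002,-1],[0,0,0,0,0,-0.03,-1],[0,0,0,0,0,-0.1,-1],[0,0,0,0,0,-0.19,-1],[0,0,0,0,0,-0.27,-1],[0,0,0,0,0,-0.35,-1],[0,0,0,0,0,-0.4,-1]]
  ]
}}

```text
clock: 31.32
tcp_pos: [0.6126, 0.1018, 0.2032]
orientation: [-3.14, 0.0, -0.007]
contact_force: [1.4, -1.0, -0.3]
grip_width: 0.0857
```

{"api": "apply_moves", "payload": {
  "plan": [
    [[0,0,0,0,-0.1,0,-1],[0,0,0,0,-0.2,0,-1],[0,0,0,0,-0.3,0,-1],[0,0,0,0,-0.4,0,-1],[0,0,0,0,-0.45,0,-1],[0,0,0,0,-0.45,0,-1],[0,0,0,0,-0.45,0,-1],[0,0,0,0,-0.45,0,-1]]
  ]
}}

```text
clock: 31.98
tcp_pos: [0.6117, 0.28, 0.1988]
orientation: [3.14, -0.002, 0.001]
contact_force: [0.5, -0.7, -0.3]
grip_width: 0.0856
```

```bash
python3 - <<'E'
from bench import r
from h import *
T={}
F={n:r.grab_frame(n) for n in("top","scene")}
f=F["top"];M=masks(f["pixels"])
for k,c,z,P in [("fl","red",.108,(.484,-.1006)),("fs","red",.08,(.5284,.0919)),("bo","pale",.102,(.6515,-.0906)),("ja","pale",.076,(.6118,.1015)),("we","brass",.084,(.5677,-.0956)),("vi","pale",.058,(.512,.3947))]:
    b=blob(M[c],proj(f,[*P,z]));w=ray(f,b[0],z)[:2];print(k,b[0],b[1][4],w,"err",w-P)
a=F["top"]["pixels"];b=F["scene"]["pixels"]
cv2.imwrite("pics/s5.png",np.hstack([a[130:330,100:500],b[200:400,200:500]]))
o=r.get_obs();print(o["clock"],o["contact_force"],o["tcp_pos"],o["grip_width"])
E
```

```text
fl [386.7321 262.4821] 56 [ 0.4867 -0.1032] err [ 0.0027 -0.0026]
fs [281.6703 241.4505] 91 [0.5279 0.0911] err [-0.0005 -0.0008]
bo [379.3735 174.8193] 166 [ 0.6508 -0.0915] err [-0.0007 -0.0009]
ja [277.9294 198.5172] 609 [0.6104 0.0992] err [-0.0014 -0.0023]
we [380.2163 223.0248] 282 [ 0.5626 -0.0943] err [-0.0051  0.0013]
vi [ 62.0625 167.525 ] 80 [0.6739 0.5207] err [0.1619 0.126 ]
32.0833 [ 0.6589 -0.8341 -0.3172] [0.6121 0.2791 0.1987] 0.08547591252455183
```

View pics/s5.png

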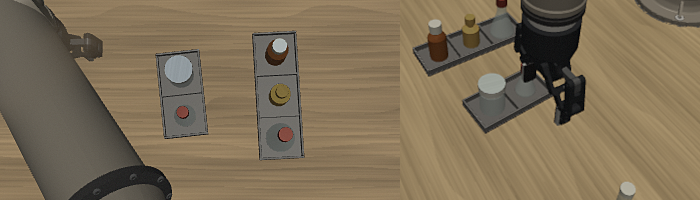

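All five things stand in the middle of their places. The arm hides the vial from the top camera, so that "vi" row is a false match. The scene view shows the vial upright at about (428,388), as at the start.

```bash
python3 -c "
from bench import r
print(r.hand_in())"
```

```text
the job is handed in; nothing more can be done
None
```

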